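# Sift the small nut out of the walnuts

## Robot

A 7-joint arm with a two-finger parallel gripper is mounted at the origin on a cart in front of the work surface, level with it; the furniture and walls round the work are solid. World frame = base frame: x ahead of the robot, y to its left, z up, the work surface at z = 0. Lengths are in mm, angles in rad, forces in N, time in s.
With the tool pointing down it reaches from about 350 to 900 mm from the base axis. Payload 19.9 kg.
Tool frame: the origin (TCP) lies between the finger pads; the fingertips stand 8 mm ahead of it and the grasp point (between the pads) lies 11 mm behind it (arm.tip_reach is the distance from the TCP to the fingertips, in mm); z points along the fingers, y is the line along which they close (so a half turn about z gives the same grasp; the last joint's range is limited). The gripper opens to 94 mm and grips with 3 to 60 N. Pads are 16 mm wide; open, the fingers measure 119 mm over their backs; the gripper's body (75 mm by 177 mm) begins 78 mm behind the grasp point.
Start: joints at [-1.159, 0.417, -0.01, 1.614, 0.005, 1.111, -0.053], TCP at [273.977, 561.726, 213.425] pointing down, gripper open.
Joint ranges: [-2.81, 2.81], [-0.39, 2.02], [-1.27, 1.25], [0.06, 2.57], [-1.19, 4.33], [0.19, 2], [-2.82, 2.82]. Speed limits (rad/s): [1.89, 1.89, 2.39, 2.39, 3.01, 3.01, 3.01].

## Interface

Orientations are given as [roll, pitch, yaw] about the fixed x, y, z axes, in that order (R = Rz(yaw) Ry(pitch) Rx(roll)).
In Python, from bench import arm, cams gives the robot as it stands. The module is installed in compiled form; this text tells all that it offers.
- The arm moves only by the tool arm_command, never from a script. Its argument "deltas" is a list of rows, each an object of numbers: "wx", "wy", "wz": the turn, a rotation vector about the tool's x, y, z in degrees; "tx", "ty", "tz": the shift along the tool's x, y, z in m; "grip": the finger opening in m, from 0 to 0.094. In form: [{"wx": .., "wy": .., "wz": .., "tx": .., "ty": .., "tz": .., "grip": ..}, ...]. A call has 1 to 20 rows; each row shifts and turns the commanded pose from where the row before left it, along the tool's axes as they then stand; what a row does not reach is not made up. A row lasts 1/12 s, in which the tool goes at most 41.7 mm and 7.16 degrees, less where a joint would pass 70% of its speed; a pose out of reach is approached as far as the arm can. A call is refused whole if a number of a shift passes 0.0417 or a number of a turn 7.16, either way. A call with a gripper value outside its range is refused whole. The fingers move at their own pace and stop on an object; "newtons" is the grip in N (left out, the last holds). Time passes only in rows, so rows that do not move let the fingers close. It gives the time, the measured TCP pose, the force, the opening and the grip force at its end, in the units of the state.
- arm.get_state(): the state, without advancing time (a new reading comes with each control period).
- cams.snapshot(name): name is "side" or "top" or "wrist"; returns a dict with "color" (400x640x3 uint8, red, green, blue), "range_z" (400x640 float32, mm along the optical axis (not along the pixel's ray), 0 where there is no reading), "vfov" (degrees; the focal length in pixels is half the picture's height over the tangent of half this angle, whatever the lens; pixels are square), "cx", "cy" (the principal point, pixels), "rvec" (rotation vector, rad) and "tvec" (3), from world to camera coordinates, as OpenCV has them; the wrist camera has in their place "hand_eye" (4x4, takes a point from camera to tool coordinates, whose origin is the TCP and whose axes are the flange's). Camera axes: x right, y down, z forward; pixel columns grow to the right and rows downward; lengths in mm; the calibration is good to about 2 mm. A picture is of the moment at which its call begins: read the wrist's pose just before it.
- arm.finish_job(): hands the job in; it is judged then, once.
The state is a dict: "time": time; "q": joint angles; "joint_vel": joint speeds; "tau": joint torques, N m; "tcp_pos": TCP position; "orientation": TCP orientation; "force": force on the tool from outside, world axes, zero at the start; "moment": the same for the moment, N m; "grip_width": finger opening in mm; "finger_force": force on a finger pad.
Only numpy, scipy, OpenCV 4.12 (cv2) and the standard library are available. Lean on these libraries where they do the work, as an engineer would, in place of code of your own. Each camera call takes 0.05 s, during which the arm holds its last target. There are 200 camera calls.

## Task

A small half hazelnut has got in among the walnuts in the square wooden sieve. Pick the sieve up by its bow handle, carry it smoothly and level over the middle of the large shallow roasting tin (not the narrow, deeper loaf tin), and shake it from side to side until the small nut drops through into the tin. Then set the sieve, with the walnuts still in it, down flat on the bare worktop beside the tin and let go; keep your fingers off the nuts.

Things in the scene. Friction and masses are not known exactly. Their poses are not given: they have to be found in the camera images.
- sieve: Square sieve, 148 mm wide, brown wooden walls 48 mm high, steel slat floor (top at 14 mm), 0.35 kg. Bow handle from corner to corner; its wooden grip, 80 long, 18 thick, 26 mm tall, is the highest part, centre 130 mm above the origin. Grasp it across its thickness. Origin: centre of the lower edge, which stands on the worktop. x along grip and diagonal (corners at 105 mm on x and y), y across the grip, z up.
- roasting_tin: Roasting tin, dark steel, open: 190 (x) x 230 (y) mm, 40 mm deep, rim up to 44 mm above the worktop, walls and floor 4 mm; fixed. Origin: centre of its underside, on the worktop; z up. The loaf tin, narrower and deeper (100 x 190 mm, rim up to 69 mm), is a bystander.
- hazelnut_half: Half hazelnut, tan, 14 mm across, 8.5 mm high, 12 g, flat side down on a crossing of the 9 mm slats between 20 mm square holes, which it can pass. Friction about 0.3: smooth carrying up to 0.2 m/s leaves it there; level strokes of 50 mm to and fro at about 0.35 m/s mean speed, along or across the grip (both diagonal to the slats), slide it over a hole. Origin: centre of its flat side.
- walnut_1: One of three like walnuts in the sieve: brown, ball-shaped, 36 mm across and 38 mm high, 20 g, sitting sunk in a hole that it cannot pass. Origin: its lower end, as it starts.

How it is judged (in metres and radians):
On the way, in this order (a step that is already met when the one before it is completed fails the run):
1. the sieve is held over the roasting tin with the half hazelnut still in it (height (world z) of sieve above 0.03 m and horizontal distance between sieve and roasting_tin below 0.07 m and horizontal distance between hazelnut_half and sieve below 0.095 m and z of hazelnut_half in the frame of sieve above 0.008 m), for 0.1 s.
2. the half hazelnut has dropped into the roasting tin while the sieve is held above it (height (world z) of sieve above 0.03 m and horizontal distance between sieve and roasting_tin below 0.12 m and x of hazelnut_half in the frame of roasting_tin between -0.092 and 0.092 m and y of hazelnut_half in the frame of roasting_tin between -0.112 and 0.112 m and z of hazelnut_half in the frame of roasting_tin between -0.005 and 0.03 m), for 0.1 s.
At the end, for the whole second after the job is handed in: The half hazelnut lies at rest in the roasting tin, with nothing else in or against the tin; the sieve stands flat on the worktop (within 8 mm of it and 6 degrees) beside the tin, centres more than 160 mm apart, at rest, with the walnuts in it (x of hazelnut_half in the frame of roasting_tin between -0.092 and 0.092 m and y of hazelnut_half in the frame of roasting_tin between -0.112 and 0.112 m and z of hazelnut_half in the frame of roasting_tin between -0.005 and 0.03 m and z of walnut_1 in the frame of sieve between -0.005 and 0.06 m and horizontal distance between walnut_1 and sieve below 0.09 m and height (world z) of sieve between -0.008 and 0.008 m and angle between sieve's own z axis and vertical below 0.1 rad and horizontal distance between sieve and roasting_tin above 0.16 m and linear speed of sieve below 0.02 m/s and linear speed of hazelnut_half below 0.03 m/s and contact force between roasting_tin and anything else below 0.3 N); the robot touches nothing.
It fails at once if the sieve is tipped more than 30 degrees (carry it level) (angle between sieve's own z axis and vertical above 0.52 rad).
It fails at once if a nut is touched with the fingers (contact force between the fingers and hazelnut_half above 0.2 N or contact force between the fingers and walnut_1 above 0.2 N).
It also fails if it takes over 61 s, if anything falls off the work surface, if the arm or the gripper's body presses on something with over 40 N, if the wrist force passes 120 N, or if a joint passes its speed limit or range.

## Working session

There is one attempt and no reset: what is moved stays moved. The work goes in short steps, Python scripts to look and compute and a tool call to move; the robot and the scene stay as the last step left them, time stands still between calls to the robot, and variables do not carry over. Pictures are saved under pics/ and viewed, at most 10 in all, crops included, and the job is handed in when it is done.

Besides the shell and the picture viewer there is one more tool, called after ">>>" as name([rows], argument=value, ...), one row to a line, values as JSON. arm_command: Moves the arm, as the interface text tells. Its arguments: {"type":"object","properties":{"deltas":{"type":"array"},"newtons":{"type":"number"}},"required":["deltas"]}

```bash
mkdir -p pics; cat > h.py <<'E'
import numpy as np, cv2
from bench import arm, cams
def pts(s):
    h,w=s["range_z"].shape; f=h/2/np.tan(np.radians(s["vfov"])/2)
    v,u=np.mgrid[:h,:w]; z=s["range_z"].astype(float)
    P=np.dstack([(u-s["cx"])/f*z,(v-s["cy"])/f*z,z])
    R=cv2.Rodrigues(np.array(s["rvec"],float))[0]
    W=(P-np.array(s["tvec"],float).ravel())@R
    W[z==0]=np.nan
    return W
def save(s,n): cv2.imwrite(n,s["color"][:,:,::-1])
E
python3 - <<'E'
from h import *
print(arm.get_state())
for n in("top","side"):
    s=cams.snapshot(n); save(s,f"pics/{n}1.png"); np.save(n+"W.npy",pts(s))
E
```

```text
{'time': 0.0, 'q': array([-1.1585433 ,  0.41796429, -0.01031226,  1.61417693,  0.00467097,
        1.11071992, -0.05297463]), 'joint_vel': array([-1.05338054e-03,  1.00988282e-03,  1.82481494e-04, -2.75698655e-04,
       -9.96607075e-05,  2.14598777e-03, -1.51597731e-03]), 'tau': array([-2.06617515e-03, -8.51276493e+01,  6.37177695e-01, -4.26024127e+01,
       -4.89336450e-02,  1.83001324e-02,  5.00796443e-05]), 'tcp_pos': array([273.79666299, 561.41563559, 212.83012317]), 'orientation': array([-3.14034983e+00,  6.28932103e-05,  2.68786885e+00]), 'force': array([-0.94345882, -0.04067826, -1.16524372]), 'moment': array([ 0.02290186, -0.02543638, -0.00120596]), 'finger_force': 0.0, 'grip_width': 94.05022561503121}
```

View pics/top1.png

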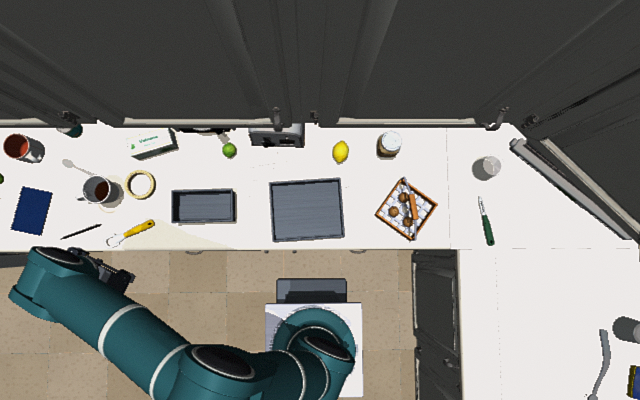

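View pics/side1.png

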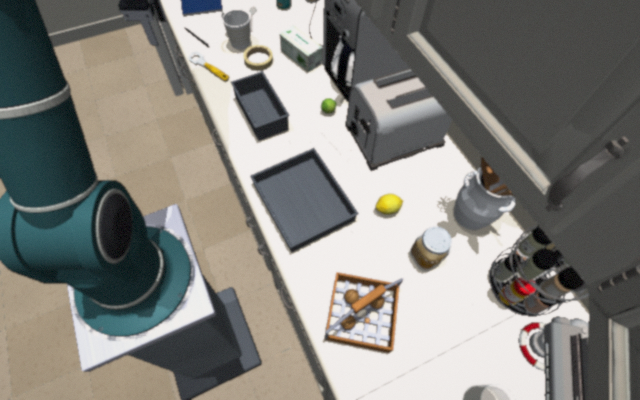

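The top view shows the sieve at (406,208), its grip running roughly vertically near (411,203), the roasting tin at (307,210) and the loaf tin at (204,206). Cupboards stand at the back.

```bash
python3 - <<'E'
from h import *
for n,(u0,u1,v0,v1) in {"top":(370,445,172,245),"side":(318,410,265,360)}.items():
    W=np.load(n+"W.npy")[v0:v1,u0:u1].reshape(-1,3)
    g=W[(W[:,2]>118)&(W[:,2]<160)]
    c=g.mean(0); d=np.linalg.svd(g[:,:2]-c[:2],full_matrices=0)[2][0]
    t=(g[:,:2]-c[:2])@d
    print(n,len(g),c,"axis deg",np.degrees(np.arctan2(d[1],d[0])),"mid",c[:2]+d*(t.min()+t.max())/2,t.min(),t.max(),np.nanmax(g[:,2]))
    w=W[(W[:,2]>42)&(W[:,2]<52)]; 
    r=cv2.minAreaRect(w[:,:2].astype(np.float32)); print("walls",r)
W=np.load("topW.npy")
for nm,(u0,u1,v0,v1),lo,hi in (("tin",(262,352,172,248),36,52),("loaf",(165,242,182,230),60,78)):
    A=W[v0:v1,u0:u1].reshape(-1,3); w=A[(A[:,2]>lo)&(A[:,2]<hi)]
    print(nm,len(w),cv2.minAreaRect(w[:,:2].astype(np.float32)))
A=W[100:240,250:450]; 
for u,v in((341,152),(390,143),(280,135)): print(W[v,u])
print("counter edge",W[235:255,360])
# tall stuff near
B=W.reshape(-1,3); m=(B[:,0]>300)&(B[:,0]<760)&(B[:,1]>-450)&(B[:,1]<400)&(B[:,2]>150); print(B[m].min(0) if m.any() else None, m.sum())
E
```

```text
top 221 [ 457.32089712 -305.44890475  138.97577953] axis deg -171.18183597532587 mid [ 458.01702601 -305.34091231] -63.98889963960442 62.57998829162826 149.95594033084765
walls ((458.90484619140625, -307.1872253417969), (148.6439208984375, 149.51577758789062), 53.86176300048828)
side 459 [ 453.59302436 -308.73493432  138.53842904] axis deg -171.33027928801337 mid [ 457.80330852 -308.09294725] -64.52836661610864 56.010470143687556 146.5391565369593
walls ((457.29693603515625, -306.8689270019531), (149.3376007080078, 148.0957489013672), 53.63875198364258)
tin 599 ((460.3680419921875, 21.131057739257812), (197.578857421875, 236.73101806640625), 3.5862839221954346)
loaf 442 ((472.0762939453125, 355.8871765136719), (107.10607147216797, 196.47006225585938), 1.1294748783111572)
[645.71456321 -94.04919785  58.2929537 ]
[ 662.84979787 -245.67215864  112.51932786]
[676.30318108  99.33058191 164.85538228]
counter edge [[ 3.75126337e+02 -1.59041722e+02 -9.40357500e-01]
 [ 3.71722997e+02 -1.58644496e+02  1.96117208e+00]
 [ 3.68452027e+02 -1.59042625e+02 -1.87527027e+00]
 [ 3.65038165e+02 -1.58458
[... 191 characters left out ...]
e+02 -1.58608903e+02 -5.13836612e-01]
 [ 3.48386083e+02 -1.58257761e+02  2.00425817e+00]
 [ 3.45066745e+02 -1.58723212e+02 -2.41078489e+00]
 [ 3.41732653e+02 -1.57694980e+02  5.86060328e+00]
 [ 3.38403215e+02 -1.58252230e+02  6.64342524e-01]
 [ 3.35103188e+02 -1.57533050e+02  6.31514506e+00]
 [ 3.31747760e+02 -1.58206025e+02  1.32216303e-01]
 [ 3.28325440e+02 -1.59405360e+02 -1.05313044e+01]
 [ 3.14810953e+02 -2.64643311e+02 -9.06380481e+02]
 [ 3.20058271e+02 -1.72935650e+02 -1.26616474e+02]
 [ 3.16639512e+02 -1.71519628e+02 -1.15062657e+02]
 [ 2.98502696e+02 -2.66533879e+02 -9.24706074e+02]
 [ 2.93304326e+02 -2.65494441e+02 -9.16598490e+02]]
[ 580.3702938  -449.9830562   150.06383241] 68167
```

>>> arm_command([
  {"tx":-0.01,"ty":-0.008,"tz":-0.001,"grip":0.06},
  {"tx":-0.0192,"ty":-0.016,"tz":-0.001},
  {"tx":-0.0192,"ty":-0.016,"tz":-0.001},
  {"tx":-0.0192,"ty":-0.016,"tz":-0.001},
  {"tx":-0.0192,"ty":-0.016,"tz":-0.001},
  {"tx":-0.0192,"ty":-0.016,"tz":-0.001},
  {"tx":-0.0192,"ty":-0.016,"tz":-0.001},
  {"tx":-0.0192,"ty":-0.016,"tz":-0.001},
  {"tx":-0.0192,"ty":-0.016,"tz":-0.001},
  {"tx":-0.0192,"ty":-0.016,"tz":-0.001},
  {"tx":-0.0192,"ty":-0.016,"tz":-0.001},
  {"tx":-0.0192,"ty":-0.016,"tz":-0.001},
  {"tx":-0.0192,"ty":-0.016,"tz":-0.001},
  {"tx":-0.0192,"ty":-0.016,"tz":-0.001},
  {"tx":-0.0192,"ty":-0.016,"tz":-0.001},
  {"tx":-0.0192,"ty":-0.016,"tz":-0.001},
  {"tx":-0.0192,"ty":-0.016,"tz":-0.001},
  {"tx":-0.0192,"ty":-0.016,"tz":-0.001},
  {"tx":-0.01,"ty":-0.008,"tz":-0.001},
  {},
])

```text
$.deltas[0]: bad value
```

>>> arm_command([
  {"wz":4},
  {"wz":7},
  {"wz":7},
  {"wz":7},
  {"wz":7},
  {"wz":7},
  {"wz":7},
  {"wz":7},
  {"wz":7},
  {"wz":7},
  {"wz":7},
  {"wz":7},
  {"wz":7},
  {"wz":7},
  {"wz":7},
  {"wz":7},
  {"wz":7},
  {"wz":7},
  {"wz":7},
  {"wz":7},
])

```text
$.deltas[0]: bad value
```

Rows seem to need every key, so I'll send them in full.

>>> arm_command([
  {"wx":0,"wy":0,"wz":0,"tx":-0.01,"ty":-0.008,"tz":-0.001,"grip":0.06},
  {"wx":0,"wy":0,"wz":0,"tx":-0.0192,"ty":-0.016,"tz":-0.001,"grip":0.06},
  {"wx":0,"wy":0,"wz":0,"tx":-0.0192,"ty":-0.016,"tz":-0.001,"grip":0.06},
  {"wx":0,"wy":0,"wz":0,"tx":-0.0192,"ty":-0.016,"tz":-0.001,"grip":0.06},
  {"wx":0,"wy":0,"wz":0,"tx":-0.0192,"ty":-0.016,"tz":-0.001,"grip":0.06},
  {"wx":0,"wy":0,"wz":0,"tx":-0.0192,"ty":-0.016,"tz":-0.001,"grip":0.06},
  {"wx":0,"wy":0,"wz":0,"tx":-0.0192,"ty":-0.016,"tz":-0.001,"grip":0.06},
  {"wx":0,"wy":0,"wz":0,"tx":-0.0192,"ty":-0.016,"tz":-0.001,"grip":0.06},
  {"wx":0,"wy":0,"wz":0,"tx":-0.0192,"ty":-0.016,"tz":-0.001,"grip":0.06},
  {"wx":0,"wy":0,"wz":0,"tx":-0.0192,"ty":-0.016,"tz":-0.001,"grip":0.06},
  {"wx":0,"wy":0,"wz":0,"tx":-0.0192,"ty":-0.016,"tz":-0.001,"grip":0.06},
  {"wx":0,"wy":0,"wz":0,"tx":-0.0192,"ty":-0.016,"tz":-0.001,"grip":0.06},
  {"wx":0,"wy":0,"wz":0,"tx":-0.0192,"ty":-0.016,"tz":-0.001,"grip":0.06},
  {"wx":0,"wy":0,"wz":0,"tx":-0.0192,"ty":-0.016,"tz":-0.001,"grip":0.06},
  {"wx":0,"wy":0,"wz":0,"tx":-0.0192,"ty":-0.016,"tz":-0.001,"grip":0.06},
  {"wx":0,"wy":0,"wz":0,"tx":-0.0192,"ty":-0.016,"tz":-0.001,"grip":0.06},
  {"wx":0,"wy":0,"wz":0,"tx":-0.0192,"ty":-0.016,"tz":-0.001,"grip":0.06},
  {"wx":0,"wy":0,"wz":0,"tx":-0.0192,"ty":-0.016,"tz":-0.001,"grip":0.06},
  {"wx":0,"wy":0,"wz":0,"tx":-0.01,"ty":-0.008,"tz":-0.001,"grip":0.06},
  {"wx":0,"wy":0,"wz":0,"tx":0,"ty":0,"tz":0,"grip":0.06},
])

```text
time: 1.77
tcp_pos: [459.8, 147.7, 232.6]
orientation: [-3.141, 0.0, 2.683]
force: [0.8, -0.1, 0.8]
grip_width: 59.9
finger_force: 0.0
```

>>> arm_command([
  {"wx":0,"wy":0,"wz":5,"tx":0,"ty":0,"tz":0,"grip":0.06},
  {"wx":0,"wy":0,"wz":7,"tx":0,"ty":0,"tz":0,"grip":0.06},
  {"wx":0,"wy":0,"wz":7,"tx":0,"ty":0,"tz":0,"grip":0.06},
  {"wx":0,"wy":0,"wz":7,"tx":0,"ty":0,"tz":0,"grip":0.06},
  {"wx":0,"wy":0,"wz":7,"tx":0,"ty":0,"tz":0,"grip":0.06},
  {"wx":0,"wy":0,"wz":7,"tx":0,"ty":0,"tz":0,"grip":0.06},
  {"wx":0,"wy":0,"wz":7,"tx":0,"ty":0,"tz":0,"grip":0.06},
  {"wx":0,"wy":0,"wz":7,"tx":0,"ty":0,"tz":0,"grip":0.06},
  {"wx":0,"wy":0,"wz":7,"tx":0,"ty":0,"tz":0,"grip":0.06},
  {"wx":0,"wy":0,"wz":7,"tx":0,"ty":0,"tz":0,"grip":0.06},
  {"wx":0,"wy":0,"wz":7,"tx":0,"ty":0,"tz":0,"grip":0.06},
  {"wx":0,"wy":0,"wz":7,"tx":0,"ty":0,"tz":0,"grip":0.06},
  {"wx":0,"wy":0,"wz":7,"tx":0,"ty":0,"tz":0,"grip":0.06},
  {"wx":0,"wy":0,"wz":7,"tx":0,"ty":0,"tz":0,"grip":0.06},
  {"wx":0,"wy":0,"wz":7,"tx":0,"ty":0,"tz":0,"grip":0.06},
  {"wx":0,"wy":0,"wz":7,"tx":0,"ty":0,"tz":0,"grip":0.06},
  {"wx":0,"wy":0,"wz":7,"tx":0,"ty":0,"tz":0,"grip":0.06},
  {"wx":0,"wy":0,"wz":7,"tx":0,"ty":0,"tz":0,"grip":0.06},
  {"wx":0,"wy":0,"wz":7,"tx":0,"ty":0,"tz":0,"grip":0.06},
  {"wx":0,"wy":0,"wz":7,"tx":0,"ty":0,"tz":0,"grip":0.06},
])

```text
time: 3.43
tcp_pos: [458.5, 151.3, 232.3]
orientation: [-3.141, 0.0, 0.274]
force: [0.2, -1.7, 0.2]
grip_width: 60.0
finger_force: 0.0
```

>>> arm_command([
  {"wx":0,"wy":0,"wz":7,"tx":0,"ty":0,"tz":0,"grip":0.06},
  {"wx":0,"wy":0,"wz":0,"tx":-0.002,"ty":0.0133,"tz":0,"grip":0.06},
  {"wx":0,"wy":0,"wz":0,"tx":-0.0041,"ty":0.0266,"tz":0,"grip":0.06},
  {"wx":0,"wy":0,"wz":0,"tx":-0.0041,"ty":0.0266,"tz":0,"grip":0.06},
  {"wx":0,"wy":0,"wz":0,"tx":-0.0041,"ty":0.0266,"tz":0,"grip":0.06},
  {"wx":0,"wy":0,"wz":0,"tx":-0.0041,"ty":0.0266,"tz":0,"grip":0.06},
  {"wx":0,"wy":0,"wz":0,"tx":-0.0041,"ty":0.0266,"tz":0,"grip":0.06},
  {"wx":0,"wy":0,"wz":0,"tx":-0.0041,"ty":0.0266,"tz":0,"grip":0.06},
  {"wx":0,"wy":0,"wz":0,"tx":-0.0041,"ty":0.0266,"tz":0,"grip":0.06},
  {"wx":0,"wy":0,"wz":0,"tx":-0.0041,"ty":0.0266,"tz":0,"grip":0.06},
  {"wx":0,"wy":0,"wz":0,"tx":-0.0041,"ty":0.0266,"tz":0,"grip":0.06},
  {"wx":0,"wy":0,"wz":0,"tx":-0.0041,"ty":0.0266,"tz":0,"grip":0.06},
  {"wx":0,"wy":0,"wz":0,"tx":-0.0041,"ty":0.0266,"tz":0,"grip":0.06},
  {"wx":0,"wy":0,"wz":0,"tx":-0.0041,"ty":0.0266,"tz":0,"grip":0.06},
  {"wx":0,"wy":0,"wz":0,"tx":-0.0041,"ty":0.0266,"tz":0,"grip":0.06},
  {"wx":0,"wy":0,"wz":0,"tx":-0.0041,"ty":0.0266,"tz":0,"grip":0.06},
  {"wx":0,"wy":0,"wz":0,"tx":-0.0041,"ty":0.0266,"tz":0,"grip":0.06},
  {"wx":0,"wy":0,"wz":0,"tx":-0.0041,"ty":0.0266,"tz":0,"grip":0.06},
  {"wx":0,"wy":0,"wz":0,"tx":-0.002,"ty":0.0133,"tz":0,"grip":0.06},
  {"wx":0,"wy":0,"wz":0,"tx":0,"ty":0,"tz":0,"grip":0.06},
])

```text
time: 5.1
tcp_pos: [459.4, -309.7, 232.3]
orientation: [3.141, 0.001, 0.157]
force: [-0.0, 0.6, -0.4]
grip_width: 60.1
finger_force: 0.0
```

```bash
python3 - <<'E'
from h import *
from scipy.spatial.transform import Rotation as Ro
st=arm.get_state(); s=cams.snapshot("wrist"); save(s,"pics/w1.png")
T=np.eye(4);T[:3,:3]=Ro.from_euler('xyz',st["orientation"]).as_matrix();T[:3,3]=st["tcp_pos"]
M=T@np.array(s["hand_eye"])
h,w=s["range_z"].shape; f=h/2/np.tan(np.radians(s["vfov"])/2)
v,u=np.mgrid[:h,:w]; z=s["range_z"].astype(float)
P=np.dstack([(u-s["cx"])/f*z,(v-s["cy"])/f*z,z])@M[:3,:3].T+M[:3,3]
P[z==0]=np.nan; np.save("w1P.npy",P)
g=P.reshape(-1,3); g=g[(g[:,2]>125)&(g[:,2]<160)]
# tool frame
print(st["tcp_pos"],st["orientation"],st["q"],len(g))
c=g.mean(0); d=np.linalg.svd(g[:,:2]-c[:2],full_matrices=0)[2][0]
t=(g[:,:2]-c[:2])@d
print(c,np.degrees(np.arctan2(d[1],d[0])),c[:2]+d*(t.min()+t.max())/2,t.min(),t.max(),g[:,2].max())
E
```

```text
[ 459.38725492 -309.72883473  232.34577013] [3.14069205e+00 8.27438285e-04 1.56817258e-01] [-0.08753938  0.34507037  0.78001588  1.79163738 -0.26689953  1.11410239
 -0.6318774 ] 1782
[ 460.93926518 -305.95332138  141.56089794] -171.32800409765815 [ 456.6495757  -306.60759053] -48.17238928883258 56.85098455250797 145.78003773428077
```

View pics/w1.png

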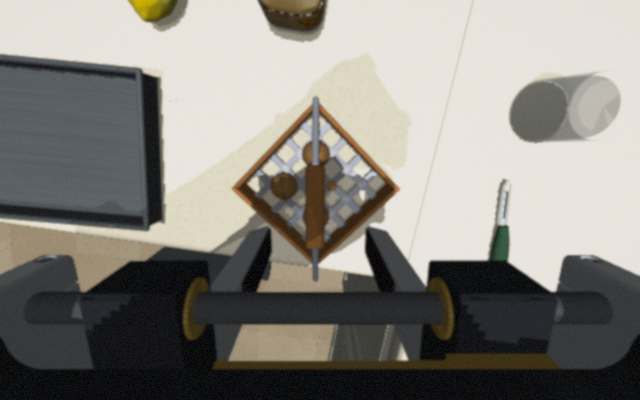

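>>> arm_command([
  {"wx":0,"wy":0,"wz":0.3,"tx":-0.0007,"ty":-0.003,"tz":0.005,"grip":0.06},
  {"wx":0,"wy":0,"wz":0,"tx":0,"ty":0,"tz":0.013,"grip":0.06},
  {"wx":0,"wy":0,"wz":0,"tx":0,"ty":0,"tz":0.013,"grip":0.06},
  {"wx":0,"wy":0,"wz":0,"tx":0,"ty":0,"tz":0.013,"grip":0.06},
  {"wx":0,"wy":0,"wz":0,"tx":0,"ty":0,"tz":0.013,"grip":0.06},
  {"wx":0,"wy":0,"wz":0,"tx":0,"ty":0,"tz":0.013,"grip":0.06},
  {"wx":0,"wy":0,"wz":0,"tx":0,"ty":0,"tz":0.013,"grip":0.06},
  {"wx":0,"wy":0,"wz":0,"tx":0,"ty":0,"tz":0.013,"grip":0.06},
  {"wx":0,"wy":0,"wz":0,"tx":0,"ty":0,"tz":0.01,"grip":0.06},
  {"wx":0,"wy":0,"wz":0,"tx":0,"ty":0,"tz":0.0075,"grip":0.06},
  {"wx":0,"wy":0,"wz":0,"tx":0,"ty":0,"tz":0,"grip":0.06},
  {"wx":0,"wy":0,"wz":0,"tx":0,"ty":0,"tz":0,"grip":0.03},
  {"wx":0,"wy":0,"wz":0,"tx":0,"ty":0,"tz":0,"grip":0.022},
  {"wx":0,"wy":0,"wz":0,"tx":0,"ty":0,"tz":0,"grip":0.019},
  {"wx":0,"wy":0,"wz":0,"tx":0,"ty":0,"tz":0,"grip":0.017},
  {"wx":0,"wy":0,"wz":0,"tx":0,"ty":0,"tz":0,"grip":0.01},
  {"wx":0,"wy":0,"wz":0,"tx":0,"ty":0,"tz":0,"grip":0},
  {"wx":0,"wy":0,"wz":0,"tx":0,"ty":0,"tz":0,"grip":0},
  {"wx":0,"wy":0,"wz":0,"tx":0,"ty":0,"tz":0,"grip":0},
], newtons=55)

```text
time: 6.73
tcp_pos: [460.1, -304.0, 119.3]
orientation: [3.141, -0.001, 0.152]
force: [0.5, -2.2, 2.8]
grip_width: 17.7
finger_force: 55.0
```

>>> arm_command([
  {"wx":0,"wy":0,"wz":0,"tx":0,"ty":0,"tz":-0.003,"grip":0},
  {"wx":0,"wy":0,"wz":0,"tx":0,"ty":0,"tz":-0.006,"grip":0},
  {"wx":0,"wy":0,"wz":0,"tx":0,"ty":0,"tz":-0.009,"grip":0},
  {"wx":0,"wy":0,"wz":0,"tx":0,"ty":0,"tz":-0.01,"grip":0},
  {"wx":0,"wy":0,"wz":0,"tx":0,"ty":0,"tz":-0.01,"grip":0},
  {"wx":0,"wy":0,"wz":0,"tx":0,"ty":0,"tz":-0.01,"grip":0},
  {"wx":0,"wy":0,"wz":0,"tx":0,"ty":0,"tz":-0.009,"grip":0},
  {"wx":0,"wy":0,"wz":0,"tx":0,"ty":0,"tz":-0.005,"grip":0},
  {"wx":0,"wy":0,"wz":0,"tx":0,"ty":0,"tz":-0.003,"grip":0},
  {"wx":0,"wy":0,"wz":0,"tx":0,"ty":0,"tz":0,"grip":0},
])

```text
time: 7.57
tcp_pos: [460.1, -303.7, 184.6]
orientation: [3.141, -0.001, 0.152]
force: [0.9, -0.0, -4.8]
grip_width: 17.7
finger_force: 55.0
```

```bash
python3 - <<'E'
from h import *
s=cams.snapshot("side"); cv2.imwrite("pics/s2.png",cv2.resize(s["color"][220:380,280:440,::-1],(600,600)))
E
```

```text
(no output)
```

View pics/s2.png

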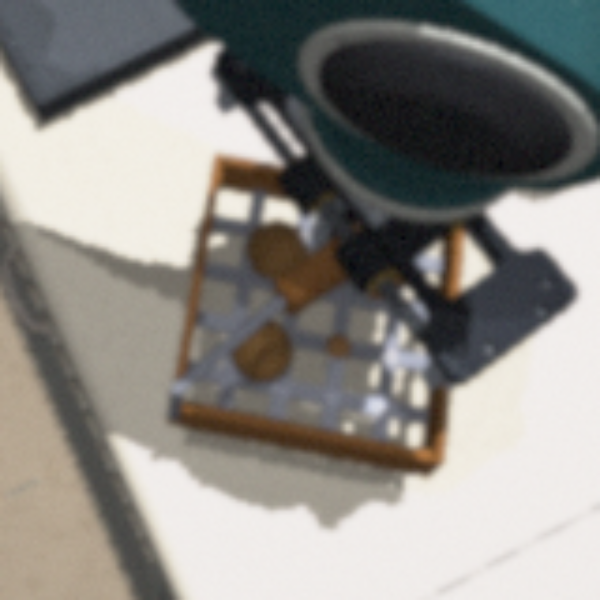

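The sieve hangs level off the worktop. The walnuts are in it (two visible, at (275,250) and (263,350)), and the half hazelnut sits on a crossing at (338,345). Next I carry it slowly to the tin.

>>> arm_command([
  {"wx":0,"wy":0,"wz":0,"tx":0.0005,"ty":-0.003,"tz":0,"grip":0},
  {"wx":0,"wy":0,"wz":0,"tx":0.0009,"ty":-0.006,"tz":0,"grip":0},
  {"wx":0,"wy":0,"wz":0,"tx":0.0014,"ty":-0.009,"tz":0,"grip":0},
  {"wx":0,"wy":0,"wz":0,"tx":0.0018,"ty":-0.012,"tz":0,"grip":0},
  {"wx":0,"wy":0,"wz":0,"tx":0.0023,"ty":-0.015,"tz":0,"grip":0},
  {"wx":0,"wy":0,"wz":0,"tx":0.0023,"ty":-0.015,"tz":0,"grip":0},
  {"wx":0,"wy":0,"wz":0,"tx":0.0023,"ty":-0.015,"tz":0,"grip":0},
  {"wx":0,"wy":0,"wz":0,"tx":0.0023,"ty":-0.015,"tz":0,"grip":0},
  {"wx":0,"wy":0,"wz":0,"tx":0.0023,"ty":-0.015,"tz":0,"grip":0},
  {"wx":0,"wy":0,"wz":0,"tx":0.0023,"ty":-0.015,"tz":0,"grip":0},
  {"wx":0,"wy":0,"wz":0,"tx":0.0023,"ty":-0.015,"tz":0,"grip":0},
  {"wx":0,"wy":0,"wz":0,"tx":0.0023,"ty":-0.015,"tz":0,"grip":0},
  {"wx":0,"wy":0,"wz":0,"tx":0.0018,"ty":-0.012,"tz":0,"grip":0},
  {"wx":0,"wy":0,"wz":0,"tx":0.0014,"ty":-0.009,"tz":0,"grip":0},
  {"wx":0,"wy":0,"wz":0,"tx":0.0009,"ty":-0.006,"tz":0,"grip":0},
  {"wx":0,"wy":0,"wz":0,"tx":0.0005,"ty":-0.003,"tz":0,"grip":0},
])

```text
time: 8.95
tcp_pos: [459.9, -120.6, 183.9]
orientation: [-3.141, 0.0, 0.153]
force: [-0.2, -0.0, -4.4]
grip_width: 17.7
finger_force: 55.0
```

>>> arm_command([
  {"wx":0,"wy":0,"wz":0,"tx":0.0005,"ty":-0.003,"tz":0,"grip":0},
  {"wx":0,"wy":0,"wz":0,"tx":0.0009,"ty":-0.006,"tz":0,"grip":0},
  {"wx":0,"wy":0,"wz":0,"tx":0.0014,"ty":-0.009,"tz":0,"grip":0},
  {"wx":0,"wy":0,"wz":0,"tx":0.0018,"ty":-0.012,"tz":0,"grip":0},
  {"wx":0,"wy":0,"wz":0,"tx":0.0023,"ty":-0.015,"tz":0,"grip":0},
  {"wx":0,"wy":0,"wz":0,"tx":0.0023,"ty":-0.015,"tz":0,"grip":0},
  {"wx":0,"wy":0,"wz":0,"tx":0.0023,"ty":-0.015,"tz":0,"grip":0},
  {"wx":0,"wy":0,"wz":0,"tx":0.0023,"ty":-0.015,"tz":0,"grip":0},
  {"wx":0,"wy":0,"wz":0,"tx":0.0023,"ty":-0.015,"tz":0,"grip":0},
  {"wx":0,"wy":0,"wz":0,"tx":0.0018,"ty":-0.012,"tz":0,"grip":0},
  {"wx":0,"wy":0,"wz":0,"tx":0.0018,"ty":-0.012,"tz":0,"grip":0},
  {"wx":0,"wy":0,"wz":0,"tx":0.0014,"ty":-0.009,"tz":0,"grip":0},
  {"wx":0,"wy":0,"wz":0,"tx":0.0014,"ty":-0.009,"tz":0,"grip":0},
  {"wx":0,"wy":0,"wz":0,"tx":0.0009,"ty":-0.006,"tz":0,"grip":0},
  {"wx":0,"wy":0,"wz":0,"tx":0.0005,"ty":-0.003,"tz":0,"grip":0},
  {"wx":0,"wy":0,"wz":0,"tx":0,"ty":0,"tz":0,"grip":0},
  {"wx":0,"wy":0,"wz":0,"tx":0,"ty":0,"tz":0,"grip":0},
])

```text
time: 10.37
tcp_pos: [460.0, 35.9, 184.0]
orientation: [3.141, 0.0, 0.152]
force: [-0.7, 0.4, -3.6]
grip_width: 17.6
finger_force: 55.0
```

>>> arm_command([
  {"wx":0,"wy":0,"wz":0,"tx":-0.0043,"ty":0.028,"tz":0,"grip":0},
  {"wx":0,"wy":0,"wz":0,"tx":-0.0043,"ty":0.028,"tz":0,"grip":0},
  {"wx":0,"wy":0,"wz":0,"tx":0.0043,"ty":-0.028,"tz":0,"grip":0},
  {"wx":0,"wy":0,"wz":0,"tx":0.0043,"ty":-0.028,"tz":0,"grip":0},
  {"wx":0,"wy":0,"wz":0,"tx":-0.0043,"ty":0.028,"tz":0,"grip":0},
  {"wx":0,"wy":0,"wz":0,"tx":-0.0043,"ty":0.028,"tz":0,"grip":0},
  {"wx":0,"wy":0,"wz":0,"tx":0.0043,"ty":-0.028,"tz":0,"grip":0},
  {"wx":0,"wy":0,"wz":0,"tx":0.0043,"ty":-0.028,"tz":0,"grip":0},
  {"wx":0,"wy":0,"wz":0,"tx":0,"ty":0,"tz":0,"grip":0},
  {"wx":0,"wy":0,"wz":0,"tx":0,"ty":0,"tz":0,"grip":0},
  {"wx":0,"wy":0,"wz":0,"tx":0,"ty":0,"tz":0,"grip":0},
], newtons=58)

```text
time: 11.28
tcp_pos: [460.0, 35.6, 184.0]
orientation: [3.141, 0.0, 0.151]
force: [0.5, -0.2, -3.8]
grip_width: 17.7
finger_force: 58.0
```

```bash
python3 - <<'E'
from h import *
s=cams.snapshot("side"); a=cv2.resize(s["color"][120:270,230:380,::-1],(400,400),interpolation=cv2.INTER_CUBIC)
s=cams.snapshot("wrist"); b=cv2.resize(s["color"][60:280,200:420,::-1],(400,400),interpolation=cv2.INTER_CUBIC)
cv2.imwrite("pics/sh1.png",np.hstack([a,b]))
E
```

```text
(no output)
```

View pics/sh1.png

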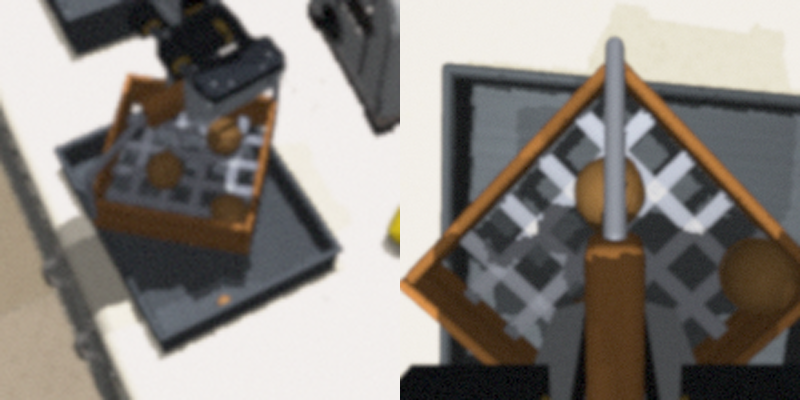

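The half hazelnut lies in the tin (left panel, orange spot at (223,300)), and all three walnuts are still in the sieve. I'll carry the sieve back to its original place.

>>> arm_command([
  {"wx":0,"wy":0,"wz":0,"tx":-0.0005,"ty":0.003,"tz":0,"grip":0},
  {"wx":0,"wy":0,"wz":0,"tx":-0.0009,"ty":0.006,"tz":0,"grip":0},
  {"wx":0,"wy":0,"wz":0,"tx":-0.0014,"ty":0.009,"tz":0,"grip":0},
  {"wx":0,"wy":0,"wz":0,"tx":-0.0018,"ty":0.012,"tz":0,"grip":0},
  {"wx":0,"wy":0,"wz":0,"tx":-0.0023,"ty":0.015,"tz":0,"grip":0},
  {"wx":0,"wy":0,"wz":0,"tx":-0.0023,"ty":0.015,"tz":0,"grip":0},
  {"wx":0,"wy":0,"wz":0,"tx":-0.0023,"ty":0.015,"tz":0,"grip":0},
  {"wx":0,"wy":0,"wz":0,"tx":-0.0023,"ty":0.015,"tz":0,"grip":0},
  {"wx":0,"wy":0,"wz":0,"tx":-0.0023,"ty":0.015,"tz":0,"grip":0},
  {"wx":0,"wy":0,"wz":0,"tx":-0.0023,"ty":0.015,"tz":0,"grip":0},
  {"wx":0,"wy":0,"wz":0,"tx":-0.0023,"ty":0.015,"tz":0,"grip":0},
  {"wx":0,"wy":0,"wz":0,"tx":-0.0023,"ty":0.015,"tz":0,"grip":0},
  {"wx":0,"wy":0,"wz":0,"tx":-0.0023,"ty":0.015,"tz":0,"grip":0},
  {"wx":0,"wy":0,"wz":0,"tx":-0.0023,"ty":0.015,"tz":0,"grip":0},
  {"wx":0,"wy":0,"wz":0,"tx":-0.0023,"ty":0.015,"tz":0,"grip":0},
  {"wx":0,"wy":0,"wz":0,"tx":-0.0023,"ty":0.015,"tz":0,"grip":0},
])

```text
time: 12.72
tcp_pos: [459.4, -178.0, 184.0]
orientation: [3.141, -0.0, 0.151]
force: [-0.2, 0.3, -4.2]
grip_width: 17.1
finger_force: 58.0
```

>>> arm_command([
  {"wx":0,"wy":0,"wz":0,"tx":-0.0023,"ty":0.015,"tz":0,"grip":0},
  {"wx":0,"wy":0,"wz":0,"tx":-0.0023,"ty":0.015,"tz":0,"grip":0},
  {"wx":0,"wy":0,"wz":0,"tx":-0.0023,"ty":0.015,"tz":0,"grip":0},
  {"wx":0,"wy":0,"wz":0,"tx":-0.0023,"ty":0.015,"tz":0,"grip":0},
  {"wx":0,"wy":0,"wz":0,"tx":-0.0023,"ty":0.015,"tz":0,"grip":0},
  {"wx":0,"wy":0,"wz":0,"tx":-0.0023,"ty":0.015,"tz":0,"grip":0},
  {"wx":0,"wy":0,"wz":0,"tx":-0.0018,"ty":0.012,"tz":0,"grip":0},
  {"wx":0,"wy":0,"wz":0,"tx":-0.0014,"ty":0.009,"tz":0,"grip":0},
  {"wx":0,"wy":0,"wz":0,"tx":-0.0014,"ty":0.009,"tz":0,"grip":0},
  {"wx":0,"wy":0,"wz":0,"tx":-0.0009,"ty":0.006,"tz":0,"grip":0},
  {"wx":0,"wy":0,"wz":0,"tx":-0.0005,"ty":0.003,"tz":0,"grip":0},
  {"wx":0,"wy":0,"wz":0,"tx":0,"ty":0,"tz":0,"grip":0},
  {"wx":0,"wy":0,"wz":0,"tx":0,"ty":0,"tz":0.004,"grip":0},
  {"wx":0,"wy":0,"wz":0,"tx":0,"ty":0,"tz":0.008,"grip":0},
  {"wx":0,"wy":0,"wz":0,"tx":0,"ty":0,"tz":0.01,"grip":0},
  {"wx":0,"wy":0,"wz":0,"tx":0,"ty":0,"tz":0.01,"grip":0},
  {"wx":0,"wy":0,"wz":0,"tx":0,"ty":0,"tz":0.01,"grip":0},
  {"wx":0,"wy":0,"wz":0,"tx":0,"ty":0,"tz":0.008,"grip":0},
  {"wx":0,"wy":0,"wz":0,"tx":0,"ty":0,"tz":0.005,"grip":0},
  {"wx":0,"wy":0,"wz":0,"tx":0,"ty":0,"tz":0,"grip":0},
])

```text
time: 14.38
tcp_pos: [459.4, -306.4, 127.7]
orientation: [-3.141, 0.001, 0.152]
force: [-0.5, 0.2, -4.1]
grip_width: 17.4
finger_force: 58.0
```

>>> arm_command([
  {"wx":0,"wy":0,"wz":0,"tx":0,"ty":0,"tz":0.003,"grip":0},
  {"wx":0,"wy":0,"wz":0,"tx":0,"ty":0,"tz":0.002,"grip":0},
  {"wx":0,"wy":0,"wz":0,"tx":0,"ty":0,"tz":0.001,"grip":0},
  {"wx":0,"wy":0,"wz":0,"tx":0,"ty":0,"tz":0.001,"grip":0},
  {"wx":0,"wy":0,"wz":0,"tx":0,"ty":0,"tz":0.001,"grip":0},
  {"wx":0,"wy":0,"wz":0,"tx":0,"ty":0,"tz":0,"grip":0},
  {"wx":0,"wy":0,"wz":0,"tx":0,"ty":0,"tz":0,"grip":0},
])

```text
time: 14.97
tcp_pos: [459.9, -306.7, 121.1]
orientation: [3.141, -0.0, 0.152]
force: [1.8, 0.1, -4.5]
grip_width: 17.4
finger_force: 58.0
```

>>> arm_command([
  {"wx":0,"wy":0,"wz":0,"tx":0,"ty":0,"tz":0.001,"grip":0},
  {"wx":0,"wy":0,"wz":0,"tx":0,"ty":0,"tz":0.0007,"grip":0},
  {"wx":0,"wy":0,"wz":0,"tx":0,"ty":0,"tz":0,"grip":0},
  {"wx":0,"wy":0,"wz":0,"tx":0,"ty":0,"tz":0,"grip":0},
])

```text
time: 15.3
tcp_pos: [459.9, -306.9, 119.5]
orientation: [3.141, -0.0, 0.152]
force: [-0.5, -1.7, 0.7]
grip_width: 18.1
finger_force: 58.0
```

Contact: the weight is off the arm. Next I release slowly and retreat straight up.

>>> arm_command([
  {"wx":0,"wy":0,"wz":0,"tx":0,"ty":0,"tz":0,"grip":0.02},
  {"wx":0,"wy":0,"wz":0,"tx":0,"ty":0,"tz":0,"grip":0.024},
  {"wx":0,"wy":0,"wz":0,"tx":0,"ty":0,"tz":0,"grip":0.04},
  {"wx":0,"wy":0,"wz":0,"tx":0,"ty":0,"tz":0,"grip":0.06},
  {"wx":0,"wy":0,"wz":0,"tx":0,"ty":0,"tz":0,"grip":0.06},
  {"wx":0,"wy":0,"wz":0,"tx":0,"ty":0,"tz":0,"grip":0.06},
  {"wx":0,"wy":0,"wz":0,"tx":0,"ty":0,"tz":-0.005,"grip":0.06},
  {"wx":0,"wy":0,"wz":0,"tx":0,"ty":0,"tz":-0.012,"grip":0.06},
  {"wx":0,"wy":0,"wz":0,"tx":0,"ty":0,"tz":-0.015,"grip":0.06},
  {"wx":0,"wy":0,"wz":0,"tx":0,"ty":0,"tz":-0.015,"grip":0.06},
  {"wx":0,"wy":0,"wz":0,"tx":0,"ty":0,"tz":-0.015,"grip":0.06},
  {"wx":0,"wy":0,"wz":0,"tx":0,"ty":0,"tz":-0.015,"grip":0.06},
  {"wx":0,"wy":0,"wz":0,"tx":0,"ty":0,"tz":-0.015,"grip":0.06},
  {"wx":0,"wy":0,"wz":0,"tx":0,"ty":0,"tz":-0.01,"grip":0.06},
  {"wx":0,"wy":0,"wz":0,"tx":0,"ty":0,"tz":-0.005,"grip":0.06},
  {"wx":0,"wy":0,"wz":0,"tx":0,"ty":0,"tz":0,"grip":0.06},
  {"wx":0,"wy":0,"wz":0,"tx":0,"ty":0,"tz":0,"grip":0.06},
])

```text
time: 16.72
tcp_pos: [459.8, -306.6, 226.1]
orientation: [-3.142, -0.0, 0.152]
force: [-0.5, 0.2, -1.4]
grip_width: 60.4
finger_force: 0.0
```

```bash
python3 - <<'E'
from h import *
s=cams.snapshot("side"); W=pts(s)
cv2.imwrite("pics/end.png",cv2.resize(s["color"][140:380,230:470,::-1],(600,600),interpolation=cv2.INTER_CUBIC))
A=W[255:375,300:425].reshape(-1,3); w=A[(A[:,2]>42)&(A[:,2]<54)&(A[:,1]<-190)]
r=cv2.minAreaRect(w[:,:2].astype(np.float32)); print(r,w[:,2].mean())
B=W[180:260,240:370]; c=s["color"][180:260,240:370].astype(int)
m=(c[:,:,0]-c[:,:,2]>40); print(B[m])
E
```

```text
((495.8851013183594, -298.6988525390625), (208.79794311523438, 201.82826232910156), 53.71901321411133) 46.677456880052056
[[ 330.45368001  543.18985831 -911.93936121]
 [ 326.29311926  529.96099391 -907.65054903]
 [ 333.79440725  521.98751018 -911.01323234]
 [ 315.48507158  489.20809788 -916.3414996 ]
 [ 324.46084465  480.63345786 -907.93368083]
 [ 316.32828077  478.15495857 -919.82508602]
 [ 300.30812067  476.16266377 -913.63804225]
 [ 314.10837586  468.75077637 -911.65747776]
 [ 298.22023087  467.44361543 -906.79991992]
 [ 300.95088236  461.08619696 -908.86696386]
 [ 305.67744329  461.27586337 -913.54224193]
 [ 444.13542535  -72.98076844   10.39333067]
 [ 446.36377295  -74.22753315   10.81515546]
 [ 447.74140343  -77.13605307   15.27721695]
 [ 440.42323132  -74.87748383   11.44625833]
 [ 442.67638915  -76.06213348   11.72506732]
 [ 444.94171764  -77.21952336   11.93879774]
 [ 447.39919651  -77.99843892   11.22774349]
 [ 439.59934675  -76.67393068    9.6659484 ]
 [ 441.51780131  -78.53682794   11.60576293]
 [ 437.92492124  -91.32431409   40.38370592]]
```

View pics/end.png

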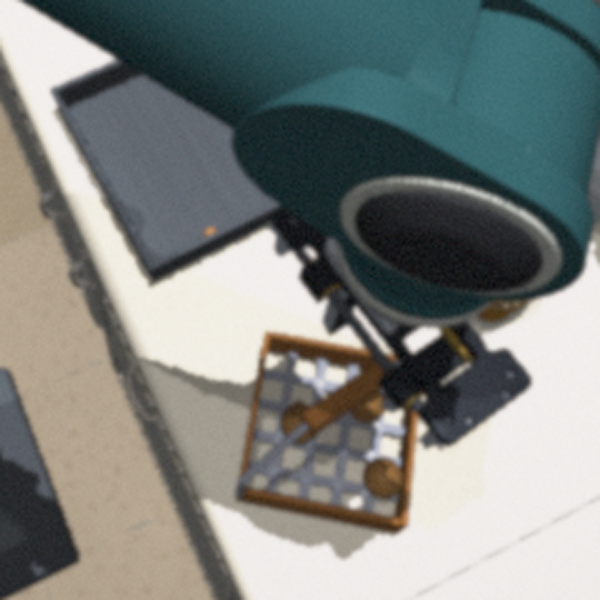

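The half hazelnut is at rest in the tin (210,231). The sieve stands flat with three walnuts at (298,418), (368,405) and (383,475), and the gripper is clear above it.

```bash
python3 -c "
from bench import arm
print(arm.finish_job())"
```

```text
the job is handed in; nothing more can be done
None
```

The half hazelnut was shaken out and lies in the roasting tin; the sieve stands flat on the worktop beside it with all three walnuts inside, the gripper is clear, and the job was handed in at about 17 s (no verdict was returned).

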